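# Third hand at the dowelling jig

## Task

Be the mason's third hand: take the ball-topped stone finial, turn it so that the slot in its base faces the tongue of the sprung stop, and with its base flat on the bench push it squarely onto the stop, tongue in slot and face flush. Press the stop back steadily until its pointer stands between the two ribs (about 10 N; never run the stop to the end of its travel), and finish while still gripping and pressing it there so that the mason can fasten it. Leave the other things on the bench alone.

Things in the scene. Friction and masses are not known exactly. Their poses are not given: they have to be found in the camera images.
- finial: Loose limestone finial, 66 mm tall, about 0.3-0.44 kg: square plinth 60 x 60 x 36 mm, round ball-like knob (33 mm across) on top. A vertical slot, 18 mm wide, 14 mm deep, runs the full height of the middle of one plinth side. Origin: centre of the underside; x points out of the slotted side, z up. Grip the plinth across the two plain sides next to the slotted one (60 mm, along y).
- finial_slot (a point): Middle of the slot's mouth at the foot of the finial's slotted side: 30 mm from the finial's origin along its x, on the underside.
- jig: Dowelling jig fixed to the bench: a dark steel housing 110 x 100 x 36 mm (x 50 to 160 mm from its origin, with a 150 mm wide foot) that carries the sprung stop in front of it. Origin on the bench below the middle of the stop's face when the stop is at rest; x points from the stop's face into the housing (the way to push), z up.
- stop_face (a point): Foot of the middle of the stop's face, at bench height; moves with the stop. x points into the stop, the way to push. The stop: upright steel plate 100 mm wide, 10 thick, top 46 mm above the bench. A vertical tongue, 10 mm wide with rounded nose, stands out 12 mm from the middle of the face (heights 4 to 44 mm) and enters the finial's slot with 4 mm to spare on each side, 2 mm in depth.
- stop (a joint): How far the stop is pushed back along the jig's x, in m: 0 at rest, 0.036 at the end of its travel. Spring 500 N/m from 0 (10 N at 0.020); it returns when let go. Its pointer, a thin steel bar over the housing's top, 70 mm behind the stop's face, stands between the two brass ribs on the housing from 0.012 (6 N) to 0.028 (14 N).
- spire: The neighbour to be left alone: a loose limestone finial with the same 60 x 60 x 36 mm plinth but no slot and a pointed cone on top, 70 mm tall. Origin: centre of the underside. It may stand in either of the two places.
- offcut: Loose stepped stone offcut, 90 x 60 x 65 mm, to be left alone. Origin: centre of the underside.
- mallet: Loose round wooden mallet, 80 mm across and 195 mm tall, standing on its head, handle up; to be left alone. Origin: centre of the underside.
- chisel: Loose steel chisel lying along its x axis, 195 mm long, 18 mm wide, 16 mm high; to be left alone. Origin: on the bench below it, 90 mm from its struck end.
Things that resemble listed ones, but are neither listed nor needed, are in the scene too. What is shaped like the finial but black is not meant.

How it is judged:
By the outcome, as a careful person would: the job done as asked, in the order asked, and still so for the second after the job is handed in, while the arm keeps its last pose, push and grip.
It also fails if it takes over 48 s, if anything falls off the work surface, if the arm or the gripper's body presses on something with over 40 N, if the wrist force passes 120 N, or if a joint passes its speed limit or range.

## Robot

A 6-joint arm with a two-finger parallel gripper is mounted at the origin on the work surface. World frame = base frame: x ahead of the robot, y to its left, z up, the work surface at z = 0. Lengths are in m, angles in rad, forces in N, time in s.
With the tool pointing down it reaches from about 0.25 to 0.8 m from the base axis. Payload 3.9 kg.
Tool frame: the origin (TCP) lies at the very end of the fingers, on their centre line; the grasp point (between the pads) lies 19 mm behind it (bot.grip_point_offset is the distance from the TCP to the grasp point, in m); z points along the fingers, y is the line along which they close (so a half turn about z gives the same grasp; the last joint's range is limited). The gripper opens to 85 mm and grips with 20 to 120 N. Pads are 22 mm wide; open, the fingers measure 114 mm over their backs; the gripper's body (76 mm by 85 mm) begins 54 mm behind the grasp point. The pads swing forward as they close: fully open they stand 13 mm farther back than shut.
Start: joints at [-1.231, 0.26, -0.138, 1.173, 0, 1.571], TCP at [0.175, -0.495, 0.231] pointing down, gripper open.
Joint ranges: [-2.78, 2.78], [-0.83, 1.72], [-1.28, 1.37], [-1.9, 2.12], [-1.57, 1.48], [-3.14, 3.14]. Speed limits (rad/s): [2.57, 2.57, 3.14, 3.14, 3.14, 3.14].

## Interface

Orientations are given as a 3x3 rotation matrix whose columns are the frame's x, y, z axes.
In Python, from bench import bot gives the robot as it stands. The module is installed in compiled form; this text tells all that it offers.
- The arm moves only by the tool apply_moves, never from a script. Its argument "targets" is a list of rows, each a list of 2 entries, a list of its own where there are three numbers: the shift along the tool's x, y, z in mm, then the turn, a rotation vector about the tool's x, y, z in rad. In form: [[[dx, dy, dz], [rx, ry, rz]], ...]. A call has exactly 8 rows; each row shifts and turns the commanded pose from where the row before left it, along the tool's axes as they then stand; what a row does not reach is not made up. A row lasts 1/8 s, in which the tool goes at most 62.5 mm and 10.7 degrees, less where a joint would pass 70% of its speed; a pose out of reach is approached as far as the arm can. A call with a gripper value outside its range is refused whole. "claw" is the opening, from 0 (shut) to 1 (fully open), set as the call begins (left out, the last holds). The fingers move at their own pace and stop on an object; the grip force is fixed at half the most. Time passes only in rows, so rows that do not move let the fingers close, or fill a call up. It gives the time, the measured TCP pose, the force, the opening and the grip force at its end, in the units of the state.
- bot.read_state(): the state, without advancing time (a new reading comes with each control period).
- bot.read_camera(name): name is "side" or "top"; returns a dict with "img" (420x560x3 uint8, red, green, blue), "fx", "fy", "cx", "cy" (pixels), "camera_from_world" (4x4, takes a point from world to camera coordinates). Camera axes: x right, y up, looking along -z (the intrinsics and any distortion apply to the point x, -y, -z); pixel columns grow to the right and rows downward; lengths in m; the calibration is good to about 2 mm. A picture is of the moment at which its call begins. There is no depth.
- bot.finish_job(): hands the job in; it is judged then, once.
The state is a dict: "clock": time; "joint_pos": joint angles; "joint_velocities": joint speeds; "effort": joint torques, N m; "ee_pos": TCP position; "tcp_rot": TCP orientation; "wrist_force": force on the tool from outside, world axes, zero at the start; "ft_torque": the same for the moment, N m; "opening": opening from 0.0 (shut) to 1.0 (fully open); "grasp_force": force on a finger pad.
Only numpy, scipy, OpenCV 4.12 (cv2) and the standard library are available. Lean on these libraries where they do the work, as an engineer would, in place of code of your own. Each camera call takes 0.05 s, during which the arm holds its last target. There are 200 camera calls.

## Working session

There is one attempt and no reset: what is moved stays moved. The work goes in short steps, Python scripts to look and compute and a tool call to move; the robot and the scene stay as the last step left them, time stands still between calls to the robot, and variables do not carry over. Pictures are saved under pics/ and viewed, at most 10 in all, crops included, and the job is handed in when it is done.

Besides the shell and the picture viewer there is one more tool, called as name(argument=value, ...) on one line, values as JSON. apply_moves: Moves the arm, as the interface text tells. Its arguments: {"type":"object","properties":{"targets":{"type":"array"},"claw":{"type":"number"}},"required":["targets"]}

```bash
mkdir -p pics; cat > h.py <<'E'
from bench import bot
import numpy as np, cv2
def snap(n,f):
    c=bot.read_camera(n); cv2.imwrite('pics/'+f+'.png',c['img'][:,:,::-1]); np.save('pics/'+f+'.npy',c,allow_pickle=True); return c
def load(f): return np.load('pics/'+f+'.npy',allow_pickle=True).item()
def px2w(c,u,v,z):
    T=c['camera_from_world']; R,t=T[:3,:3],T[:3,3]
    d=R.T@np.array([(u-c['cx'])/c['fx'],-(v-c['cy'])/c['fy'],-1]); o=-R.T@t
    return o+d*(z-o[2])/d[2]
def w2px(c,p):
    T=c['camera_from_world']; q=T[:3,:3]@np.array(p)+T[:3,3]
    return np.array([c['cx']-c['fx']*q[0]/q[2], c['cy']+c['fy']*q[1]/q[2]])
E
python3 - <<'E'
from h import *
for n in ('top','side'):
    c=snap(n,n+'0'); print({k:v for k,v in c.items() if k!='img'})
print(bot.read_state())
E
```

```text
{'fx': 379.30196074308395, 'fy': 379.30196074308395, 'cx': 282.2166101941595, 'cy': 208.4940137996725, 'camera_from_world': array([[-0.02400701, -0.99969528, -0.00574621,  0.09583706],
       [ 0.98804326, -0.02460205,  0.15220137, -0.55998359],
       [-0.15229636, -0.0020236 ,  0.9883328 , -0.91218471],
       [ 0.        ,  0.        ,  0.        ,  1.        ]])}
{'fx': 400.19229612898056, 'fy': 400.19229612898056, 'cx': 277.57867099424067, 'cy': 209.5253233791191, 'camera_from_world': array([[ 0.99203665, -0.125448  ,  0.01122917, -0.53298616],
       [ 0.08044716,  0.69971524,  0.70987804, -0.11139718],
       [-0.09691   , -0.70332168,  0.70423509, -0.89428123],
       [ 0.        ,  0.        ,  0.        ,  1.        ]])}
{'clock': 0.1, 'joint_pos': array([-1.23102834e+00,  2.60633600e-01, -1.39253802e-01,  1.17267279e+00,
        7.52134676e-06,  1.57079932e+00]), 'joint_velocities': array([ 0.00133193, -0.00198147,  0.00476982, -0.00010677,  0.00027609,
       -0.00078807]), 'effort': array([-1.75575573e-03, -4.06509769e+01,  2.54527223e+01,  1.01268827e-02,
       -1.07797919e-04, -1.15180970e-05]), 'ee_pos': array([ 0.17476581, -0.49441357,  0.23053491]), 'tcp_rot': array([[ 9.42833018e-01,  3.33265004e-01, -5.80750142e-04],
       [ 3.33265510e-01, -9.42831547e-01,  1.66553823e-03],
       [ 7.51605012e-06, -1.76386843e-03, -9.99998444e-01]]), 'wrist_force': array([-0.46092176,  0.02778246,  0.4595711 ]), 'ft_torque': array([-0.02260229, -0.03992465,  0.03439847]), 'grasp_force': 0.0, 'opening': 0.9987145199244634}
```

View pics/top0.png

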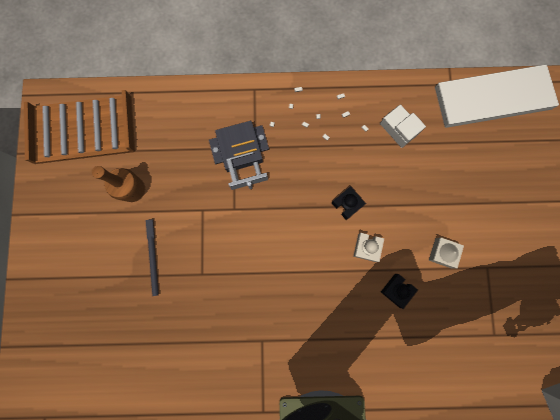

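View pics/side0.png

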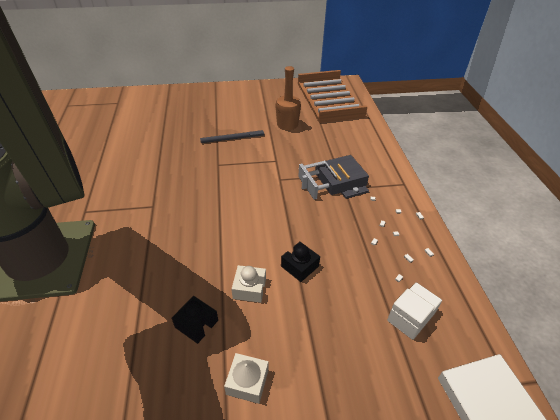

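Candidates for the finial in the top view: the white ball-topped block at (370,246), the white cone-topped block at (448,252), which is the spire, and black ones at (348,202) and (400,291). I choose (370,246) and will check it, along with the jig at (240,155), in one enlarged composite.

```bash
python3 - <<'E'
from h import *
t=load('top0')['img'];s=load('side0')['img']
f=lambda im,x,y:cv2.resize(im[y:y+50,x:x+66],None,fx=6,fy=6,interpolation=cv2.INTER_CUBIC)
g=lambda im,x,y:cv2.resize(im[y:y+75,x:x+100],(396,300),interpolation=cv2.INTER_CUBIC)
o=np.vstack([np.hstack([f(t,340,222),f(s,220,255)]),np.hstack([g(t,195,115),g(s,285,140)])])
cv2.imwrite('pics/c1.png',o[:,:,::-1]);print(o.shape)
E
```

```text
(600, 792, 3)
```

View pics/c1.png

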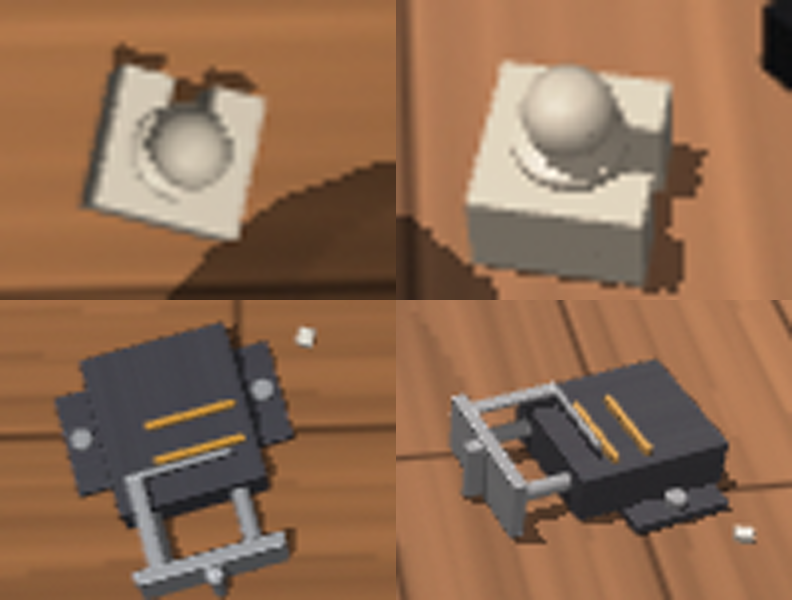

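```bash
python3 - <<'E'
from h import *
t=load('top0');s=load('side0')
def P(c,pts,ox,oy,bx,by,k,ky,z): return np.array([px2w(c,ox+(x-bx+.5)/k-.5,oy+(y-by+.5)/ky-.5,z) for x,y in pts])
def show(n,p): print(n,(p*1000).round(0)[:,:2].tolist())
a=P(t,[(122,65),(265,95),(240,240),(92,207)],340,222,0,0,6,6,.036);show('fin top',a)
print('c',a.mean(0), 'x dir',np.degrees(np.arctan2(*((a[0]+a[1]-a[2]-a[3])[1::-1]))), 'ydir',np.degrees(np.arctan2(*((a[0]+a[3]-a[1]-a[2])[1::-1]))))
b=P(s,[(500,62),(672,82),(652,208),(468,205)],220,255,396,0,6,6,.036);show('fin side',b);print(b.mean(0))
h=P(t,[(80,360),(222,323),(268,475),(125,515)],195,115,0,300,3.96,4,.036);show('housing',h);print(h.mean(0))
st=P(t,[(133,575),(283,532),(290,546),(140,586)],195,115,0,300,3.96,4,.046);show('stop',st)
print(np.degrees([np.arctan2(*((h[0]+h[1]-h[2]-h[3])[1::-1])),np.arctan2(*((h[0]+h[3]-h[1]-h[2])[1::-1])),np.arctan2(*((st[0]-st[1])[1::-1])),np.arctan2(*((st[3]-st[2])[1::-1]))]))
show('tongue',P(t,[(214,588)],195,115,0,300,3.96,4,.044))
show('side stop top front ends',P(s,[(453,397),(520,498),(527,492),(462,396)],285,140,396,300,3.96,4,.046))
show('ribs',P(t,[(146,426),(235,402),(155,460),(244,437)],195,115,0,300,3.96,4,.038))
E
```

```text
fin top [[498.0, -111.0], [484.0, -170.0], [424.0, -156.0], [439.0, -96.0]]
c [ 0.46110454 -0.13339233  0.036     ] x dir -14.175153379296022 ydir 76.33527404848452
fin side [[438.0, -95.0], [498.0, -111.0], [485.0, -162.0], [425.0, -153.0]]
[ 0.46146137 -0.13001722  0.036     ]
housing [[777.0, 254.0], [800.0, 159.0], [696.0, 131.0], [672.0, 224.0]]
[0.73614998 0.19204966 0.036     ]
stop [[630.0, 218.0], [655.0, 121.0], [646.0, 117.0], [622.0, 213.0]]
[ 15.62971243 104.10693178 104.8182752  103.7143428 ]
tongue [[620.0, 166.0]]
side stop top front ends [[622.0, 216.0], [648.0, 111.0], [653.0, 116.0], [628.0, 217.0]]
ribs [[730.0, 210.0], [745.0, 151.0], [707.0, 204.0], [721.0, 146.0]]
```

Top-left shows the white ball-topped finial with its slot facing up, at about (371,239) in the top view. The bottom panels show the jig, with the stop front edge from about (230,186) to (267,177). Estimates: finial at (0.461, -0.133) with yaw -14°, stop face at (0.634, 0.165) with yaw 14.6°. I'll move above the finial.

apply_moves(targets=[[[48,-30,0],[0,0,0]],[[48,-30,0],[0,0,0]],[[48,-30,0],[0,0,0]],[[48,-30,0],[0,0,0]],[[48,-30,0],[0,0,0]],[[48,-30,0],[0,0,0]],[[48,-30,0],[0,0,0]],[[48,-30,0],[0,0,0]]], claw=1)

```text
clock: 1.1
ee_pos: [0.4577, -0.139, 0.231]
tcp_rot: [[0.943, 0.333, -0.0], [0.333, -0.943, -0.0], [-0.0, -0.0, -1.0]]
wrist_force: [0.5, -0.8, 0.0]
opening: 0.995
grasp_force: 0.0
```

```bash
cat >> h.py <<'E'
def rel(p,yaw):
    "tool-frame shift (mm) and tool z turn (rad) to reach world p with tool x at yaw (deg), tool down"
    s=bot.read_state(); R=s['tcp_rot']; y=np.degrees(np.arctan2(R[1,0],R[0,0]))
    T=np.array([[np.cos(np.radians(yaw)),np.sin(np.radians(yaw)),0],[np.sin(np.radians(yaw)),-np.cos(np.radians(yaw)),0],[0,0,-1]]).T
    rv=cv2.Rodrigues(R.T@T)[0].ravel()
    print('t',s['clock'],'pos',s['ee_pos'].round(4),'yaw',y.round(2),'j',s['joint_pos'].round(2),'F',s['wrist_force'].round(1),'open',round(s['opening'],3),'grip',s['grasp_force'])
    print('shift',(R.T@(np.array(p)-s['ee_pos'])*1000).round(1),'rv',rv.round(3))
E
python3 -c "
from h import *
rel([.461,-.132,.12],-14)"
```

```text
t 1.1 pos [ 0.4577 -0.139   0.231 ] yaw 19.47 j [-0.29  0.18 -0.24  1.15 -0.    2.51] F [ 0.5 -0.8  0. ] open 0.995 grip 0.0
shift [  5.5  -5.5 111. ] rv [0.    0.    0.584]
```

apply_moves(targets=[[[5.5,-5.5,0],[0,0,-0.183]],[[0,0,10],[0,0,-0.183]],[[0,0,10],[0,0,-0.183]],[[0,0,10],[0,0,-0.183]],[[0,0,10],[0,0,-0.183]],[[0,0,10],[0,0,-0.183]],[[0,0,10],[0,0,-0.183]],[[0,0,10],[0,0,-0.183]]])

```text
clock: 2.1
ee_pos: [0.46, -0.1336, 0.1606]
tcp_rot: [[-0.237, 0.972, -0.001], [0.972, 0.237, 0.0], [0.001, -0.001, -1.0]]
wrist_force: [0.0, 0.3, -0.9]
opening: 0.998
grasp_force: 0.0
```

apply_moves(targets=[[[0,0,10],[0,0,-0.183]],[[0,0,10],[0,0,-0.183]],[[0,0,10],[0,0,-0.183]],[[0,0,10],[0,0,-0.183]],[[0,0,0],[0,0,-0.183]],[[0,0,0],[0,0,-0.183]],[[0,0,0],[0,0,0]],[[0,0,0],[0,0,0]]])

```text
clock: 3.1
ee_pos: [0.4602, -0.1336, 0.1211]
tcp_rot: [[-0.971, 0.24, -0.0], [0.24, 0.971, 0.0], [0.0, 0.0, -1.0]]
wrist_force: [1.3, -0.8, 0.8]
opening: 1.002
grasp_force: 0.0
```

```bash
python3 - <<'E'
from h import *
rel([.461,-.132,.002],166)
c=snap('side','side1');t=snap('top','top1')
f=lambda im,x,y:cv2.resize(im[y:y+120,x:x+80],(400,600),interpolation=cv2.INTER_CUBIC)
o=np.hstack([f(c['img'],210,195),f(t['img'],330,190)])
cv2.imwrite('pics/c2.png',o[:,:,::-1])
E
```

```text
t 3.1 pos [ 0.4602 -0.1336  0.1211] yaw 166.11 j [-0.28  0.26 -0.44  0.87  0.   -0.04] F [ 1.3 -0.8  0.8] open 1.002 grip 0.0
shift [ -0.4   1.8 119.1] rv [ 0.    -0.     0.002]
```

View pics/c2.png

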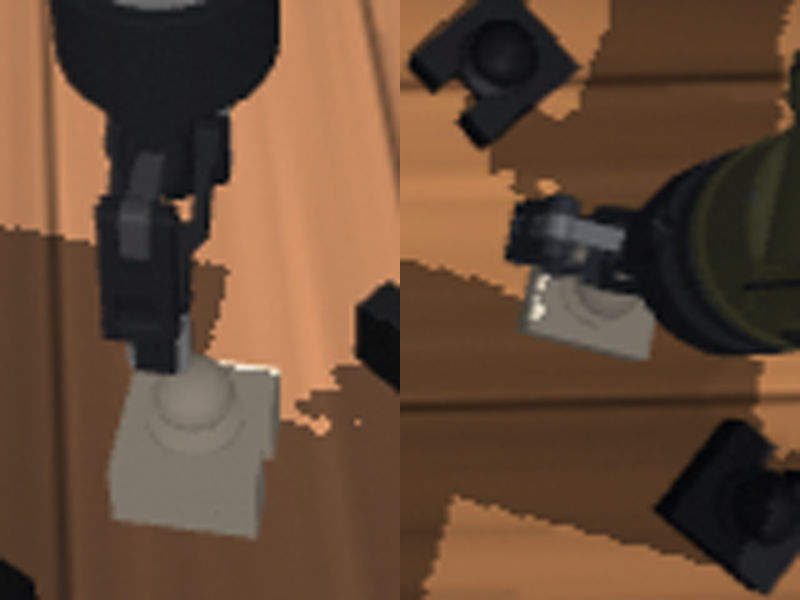

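The side crop shows the open gripper above the ball-topped finial, aligned with it, and nothing in the fingers' way. I'll descend and grip.

apply_moves(targets=[[[0,1.5,16],[0,0,0]],[[0,0,16],[0,0,0]],[[0,0,16],[0,0,0]],[[0,0,16],[0,0,0]],[[0,0,16],[0,0,0]],[[0,0,16],[0,0,0]],[[0,0,14],[0,0,0]],[[0,0,8],[0,0,0]]])

```text
clock: 4.2
ee_pos: [0.4604, -0.1321, 0.0025]
tcp_rot: [[-0.971, 0.238, -0.001], [0.238, 0.971, 0.0], [0.001, 0.0, -1.0]]
wrist_force: [0.2, -0.1, 0.9]
opening: 1.0
grasp_force: 0.0
```

apply_moves(targets=[[[0,0,0],[0,0,0]],[[0,0,0],[0,0,0]],[[0,0,0],[0,0,0]],[[0,0,0],[0,0,0]],[[0,0,0],[0,0,0]],[[0,0,0],[0,0,0]],[[0,0,0],[0,0,0]],[[0,0,0],[0,0,0]]], claw=0)

```text
clock: 5.2
ee_pos: [0.4611, -0.1322, 0.0038]
tcp_rot: [[-0.971, 0.238, 0.001], [0.238, 0.971, 0.0], [-0.001, 0.0, -1.0]]
wrist_force: [-1.3, 0.1, 6.0]
opening: 0.69
grasp_force: 65.8
```

apply_moves(targets=[[[0,0,-4],[0,0,0]],[[0,0,-4],[0,0,0]],[[0,0,-4],[0,0,0]],[[0,0,-4],[0,0,0]],[[0,0,-4],[0,0,0]],[[0,0,0],[0,0,0]],[[0,0,0],[0,0,0]],[[0,0,0],[0,0,0]]])

```text
clock: 6.2
ee_pos: [0.4606, -0.1322, 0.0232]
tcp_rot: [[-0.971, 0.238, -0.0], [0.238, 0.971, 0.0], [0.0, 0.0, -1.0]]
wrist_force: [0.6, -0.4, -3.6]
opening: 0.69
grasp_force: 65.0
```

```bash
python3 - <<'E'
from h import *
rel([.461,-.132,.13],166)
c=snap('side','side2')
o=cv2.resize(c['img'][200:320,190:350],(800,600),interpolation=cv2.INTER_CUBIC)
cv2.imwrite('pics/c3.png',o[:,:,::-1])
E
```

```text
t 6.2 pos [ 0.4606 -0.1322  0.0232] yaw 166.26 j [-0.28  0.38 -0.58  0.61  0.   -0.04] F [ 0.6 -0.4 -3.6] open 0.69 grip 65.02722501754761
shift [  -0.3    0.3 -106.8] rv [ 0.    -0.     0.005]
```

View pics/c3.png

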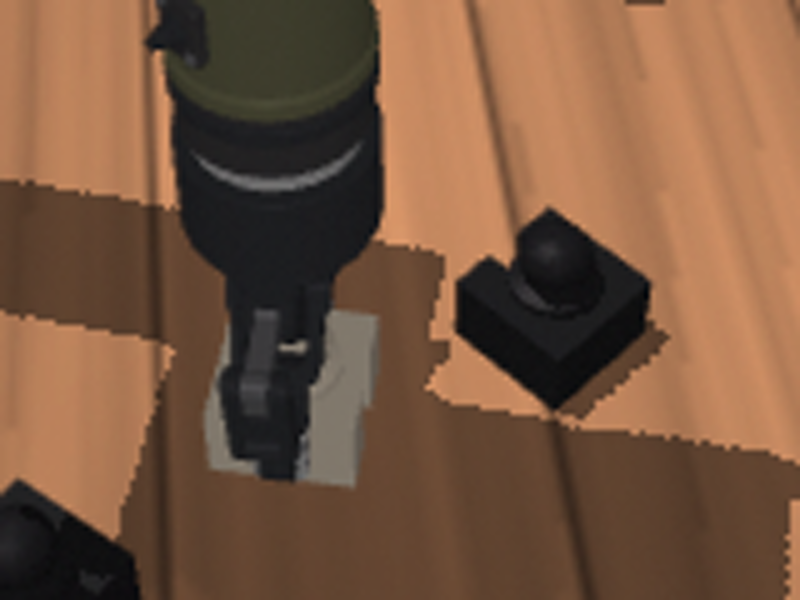

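The finial is gripped and lifted, with 3.6 N of weight on the wrist. Next I'll measure the stop more closely.

```bash
python3 - <<'E'
from h import *
f=lambda im,x,y:cv2.resize(im[y:y+60,x:x+40],(400,600),interpolation=cv2.INTER_CUBIC)
g=lambda im,x,y:cv2.resize(im[y:y+30,x:x+50],(500,300),interpolation=cv2.INTER_CUBIC)
a=g(load('top0')['img'],225,165); b=f(load('side0')['img'],295,150)[:450]
o=np.zeros((450,800,3),np.uint8); 
o=np.hstack([cv2.copyMakeBorder(g(load('top0')['img'],225,165),0,150,0,0,0)[:, :400+0] if 0 else cv2.copyMakeBorder(a,0,150,0,0,0),b[:, :300]])
cv2.imwrite('pics/c4.png',o[:,:,::-1]);print(o.shape)
E
```

```text
(450, 800, 3)
```

View pics/c4.png

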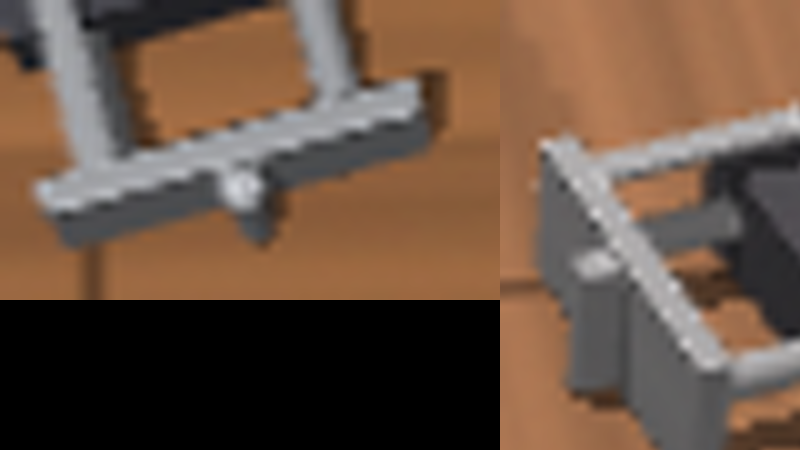

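```bash
python3 - <<'E'
from h import *
t=load('top0');s=load('side0')
T=lambda x,y,z:px2w(t,225+(x+.5)/10-.5,165+(y+.5)/10-.5,z)
S=lambda x,y,z:px2w(s,295+(x-500+.5)/10-.5,150+(y+.5)/10-.5,z)
A=lambda p,q:np.degrees(np.arctan2(p[1]-q[1],p[0]-q[0]))-90
u=np.radians(14.3);ux=np.array([np.cos(u),np.sin(u)]);uy=np.array([-ux[1],ux[0]])
def pr(n,p): print(n,(p*1000).round(1)[:2],'along',(p[:2]@ux*1000).round(1),'lat',(p[:2]@uy*1000).round(1))
for n,F,P in (('top',T,[(48,210),(425,118),(35,182),(412,82)]),('side',S,[(541,143),(697,372),(570,133),(728,358)])):
    w=[F(*p,.046) for p in P]
    print(n,'yaw',A(w[0],w[1]).round(2),A(w[2],w[3]).round(2))
    pr('front',(w[0]+w[1])/2);pr('back',(w[2]+w[3])/2);print(np.linalg.norm(w[0]-w[1]))
pr('tongue top mid',T(242,187,.044));pr('tongue nose',T(243,208,.044));pr('tongue side',S(595,262,.044))
# finial in lifted pose, side2 top right far corner
s2=load('side2'); print(px2w(s2,190+378/5,200+316/5,.0554))
a=np.radians(-13.74);print(.4606+.03*(np.cos(a)-np.sin(a)),-.1322+.03*(np.cos(a)+np.sin(a)))
E
```

```text
top yaw 12.61 13.8
front [634.7 166.7] along 656.2 lat 4.8
back [643.1 170. ] along 665.1 lat 5.8
0.09843108487670735
side yaw 14.09 14.43
front [633.2 168.4] along 655.1 lat 6.8
back [641.8 172.3] along 664.5 lat 8.4
0.09888847888753162
tongue top mid [629.1 165.7] along 650.5 lat 5.1
tongue nose [623.6 165.5] along 645.2 lat 6.3
tongue side [627.5 168.1] along 649.6 lat 7.9
[ 0.49756405 -0.11225436  0.0554    ]
0.49686699689700364 -0.11018398455503978
```

apply_moves(targets=[[[0,0,-15],[0,0,0]],[[0,0,-20],[0,0,0]],[[0,0,-20],[0,0,0]],[[0,0,-15],[0,0,0]],[[0,0,0],[0,0,-0.121]],[[0,0,0],[0,0,-0.121]],[[0,0,0],[0,0,-0.121]],[[0,0,0],[0,0,-0.121]]])

```text
clock: 7.25
ee_pos: [0.4604, -0.1322, 0.0931]
tcp_rot: [[-0.969, -0.246, -0.001], [-0.246, 0.969, 0.0], [0.0, 0.0, -1.0]]
wrist_force: [-0.6, 0.5, -3.5]
opening: 0.692
grasp_force: 65.7
```

```bash
python3 -c "
from h import *
rel([.5742,.1523,.093],194)"
```

```text
t 7.25 pos [ 0.4604 -0.1322  0.0931] yaw -165.78 j [-0.28  0.29 -0.49  0.79 -0.   -0.53] F [-0.6  0.5 -3.5] open 0.692 grip 65.68323969841003
shift [-1.802e+02  2.478e+02  1.000e-01] rv [ 0.    -0.     0.004]
```

Yaw is now 14.2°, which is good. I'll carry it to the front of the stop, then lower it to about 5 mm above the bench.

apply_moves(targets=[[[-15,21,0],[0,0,0]],[[-25,34,0],[0,0,0]],[[-25,34,0],[0,0,0]],[[-25,34,0],[0,0,0]],[[-25,34,0],[0,0,0]],[[-25,34,0],[0,0,0]],[[-25,34,0],[0,0,0]],[[-15,22,0],[0,0,0]]])

```text
clock: 8.25
ee_pos: [0.5763, 0.1529, 0.0929]
tcp_rot: [[-0.97, -0.243, 0.0], [-0.243, 0.97, 0.0], [-0.0, 0.0, -1.0]]
wrist_force: [0.1, -0.3, -5.0]
opening: 0.694
grasp_force: 65.7
```

apply_moves(targets=[[[0,0,10],[0,0,0]],[[0,0,14],[0,0,0]],[[0,0,14],[0,0,0]],[[0,0,14],[0,0,0]],[[0,0,14],[0,0,0]],[[0,0,10],[0,0,0]],[[0,0,6],[0,0,0]],[[0,0,0],[0,0,0]]])

```text
clock: 9.25
ee_pos: [0.5754, 0.1509, 0.0109]
tcp_rot: [[-0.97, -0.242, -0.001], [-0.242, 0.97, -0.0], [0.001, -0.0, -1.0]]
wrist_force: [-0.9, 0.7, -4.3]
opening: 0.691
grasp_force: 65.7
```

```bash
python3 - <<'E'
from h import *
rel([.5742,.1523,.004],194)
c=snap('side','side3');t=snap('top','top3')
f=lambda im,x,y:cv2.resize(im[y:y+75,x:x+50],(400,600),interpolation=cv2.INTER_CUBIC)
o=np.hstack([f(c['img'],275,145),f(t['img'],220,145)])
cv2.imwrite('pics/c5.png',o[:,:,::-1])
E
```

```text
t 9.25 pos [0.5754 0.1509 0.0109] yaw -166.01 j [ 0.26  0.55 -0.3   0.72 -0.    0.01] F [-0.9  0.7 -4.3] open 0.691 grip 65.6927490234375
shift [0.8 1.7 6.9] rv [-0.    -0.001 -0.   ]
```

View pics/c5.png

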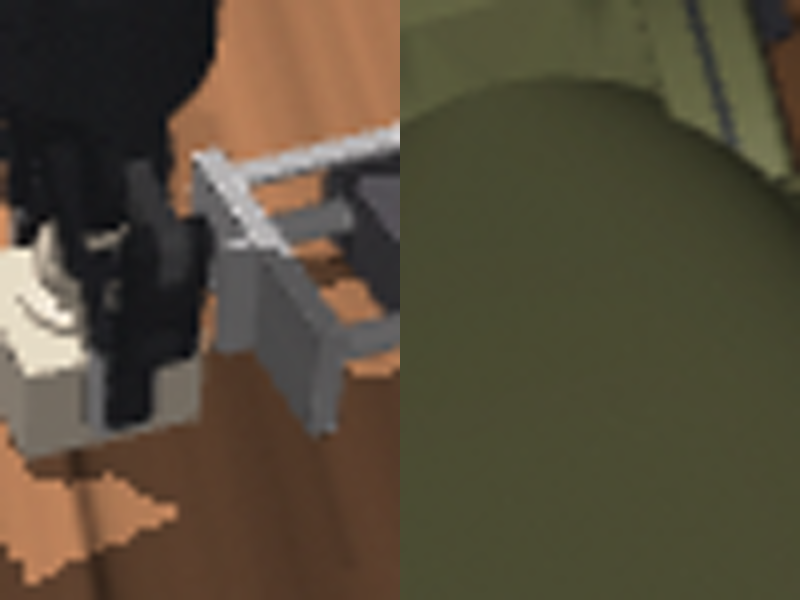

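```bash
python3 - <<'E'
from h import *
s=load('side3')
S=lambda x,y,z:px2w(s,275+(x+.5)/8-.5,145+(y+.5)/8-.5,z)
u=np.radians(14.);ux=np.array([np.cos(u),np.sin(u)]);uy=np.array([-ux[1],ux[0]])
def pr(n,p): print(n,'along',(p[:2]@ux*1000).round(1),'lat',(p[:2]@uy*1000).round(1))
c=np.array([.5754,.1509]);pr('tcp',c)
pr('fin bot near front +(30,-30)',S(200,418,.0074));pr('fin top near front',S(201,353,.0434));pr('fin bot near rear',S(28,457,.0074));pr('fin top near rear',S(22,377,.0434))
pr('stop near front bottom',S(312,434,0));pr('stop near front top',S(318,338,.046));pr('stop far front top',S(194,158,.046))
pr('tongue foot nose L',S(217,350,.004));pr('tongue foot nose R',S(252,347,.004))
E
```

```text
tcp along 594.8 lat 7.2
fin bot near front +(30,-30) along 623.9 lat -23.0
fin top near front along 619.1 lat -30.5
fin bot near rear along 565.0 lat -20.5
fin top near rear along 562.3 lat -21.2
stop near front bottom along 658.7 lat -35.7
stop near front top along 655.2 lat -39.5
stop far front top along 654.6 lat 57.7
tongue foot nose L along 644.1 lat 8.8
tongue foot nose R along 655.7 lat 6.1
```

apply_moves(targets=[[[0,1.5,2],[0,0,0]],[[0,0,2],[0,0,0]],[[0,0,1.5],[0,0,0]],[[0,0,1],[0,0,0]],[[0,0,0.7],[0,0,0]],[[0,0,0],[0,0,0]],[[0,0,0],[0,0,0]],[[0,0,0],[0,0,0]]])

```text
clock: 10.35
ee_pos: [0.5754, 0.1524, 0.0042]
tcp_rot: [[-0.97, -0.242, 0.0], [-0.242, 0.97, 0.0], [-0.0, 0.0, -1.0]]
wrist_force: [-0.1, -0.6, -4.5]
opening: 0.694
grasp_force: 65.7
```

apply_moves(targets=[[[0,0,0.4],[0,0,0]],[[0,0,0.4],[0,0,0]],[[0,0,0.2],[0,0,0]],[[-4,0,0],[0,0,0]],[[-4,0,0],[0,0,0]],[[-4,0,0],[0,0,0]],[[0,0,0],[0,0,0]],[[0,0,0],[0,0,0]]])

```text
clock: 11.35
ee_pos: [0.5833, 0.1544, 0.0039]
tcp_rot: [[-0.97, -0.242, -0.006], [-0.242, 0.97, -0.001], [0.006, 0.0, -1.0]]
wrist_force: [-10.5, -3.4, 12.0]
opening: 0.694
grasp_force: 67.3
```

apply_moves(targets=[[[0,0,-0.3],[0,0,0]],[[0,0,-0.3],[0,0,0]],[[0,0,0],[0,0,0]],[[-3,0,0],[0,0,0]],[[0,0,0],[0,0,0]],[[0,0,0],[0,0,0]],[[0,0,0],[0,0,0]],[[0,0,0],[0,0,0]]])

```text
clock: 12.35
ee_pos: [0.588, 0.1556, 0.0039]
tcp_rot: [[-0.97, -0.242, -0.003], [-0.242, 0.97, -0.001], [0.003, 0.0, -1.0]]
wrist_force: [-4.8, -1.0, 3.8]
opening: 0.69
grasp_force: 66.6
```

```bash
python3 -c "
from h import *
rel([.5742,.1523,.004],194)
u=np.radians(14);p=bot.read_state()['ee_pos'];print(p[:2]@[np.cos(u),np.sin(u)],p[:2]@[-np.sin(u),np.cos(u)])"
```

```text
t 12.35 pos [0.588  0.1556 0.0039] yaw -166.0 j [ 0.26  0.58 -0.27  0.73  0.    0.01] F [-4.8 -1.   3.8] open 0.69 grip 66.62257790565491
shift [14.2  0.1 -0.1] rv [ 0.    -0.003 -0.   ]
0.6081892366222925 0.008727904784612243
```

apply_moves(targets=[[[-2,0,-0.1],[0,0,0]],[[-2,0,0],[0,0,0]],[[-2,0,0],[0,0,0]],[[-2,0,0],[0,0,0]],[[-2,0,0],[0,0,0]],[[0,0,0],[0,0,0]],[[0,0,0],[0,0,0]],[[0,0,0],[0,0,0]]])

```text
clock: 13.35
ee_pos: [0.5979, 0.1581, 0.0039]
tcp_rot: [[-0.97, -0.242, -0.003], [-0.242, 0.97, -0.001], [0.003, 0.0, -1.0]]
wrist_force: [-4.6, -1.4, 4.5]
opening: 0.698
grasp_force: 66.6
```

```bash
python3 - <<'E'
from h import *
rel([.5742,.1523,.004],194)
u=np.radians(14);st=bot.read_state();p=st['ee_pos'];print(p[:2]@[np.cos(u),np.sin(u)],p[:2]@[-np.sin(u),np.cos(u)],st['ft_torque'].round(2))
c=snap('side','side4')
f=lambda im,x,y:cv2.resize(im[y:y+60,x:x+80],(800,600),interpolation=cv2.INTER_CUBIC)
cv2.imwrite('pics/c6.png',f(c['img'],285,150)[:,:,::-1])
E
```

```text
t 13.35 pos [0.5979 0.1581 0.0039] yaw -166.01 j [ 0.26  0.59 -0.24  0.74  0.    0.01] F [-4.6 -1.4  4.5] open 0.698 grip 66.60324454307556
shift [24.4  0.1 -0.1] rv [ 0.    -0.003 -0.   ]
0.6183913605430389 0.00873139993357195 [-0.14  0.88  0.01]
```

View pics/c6.png

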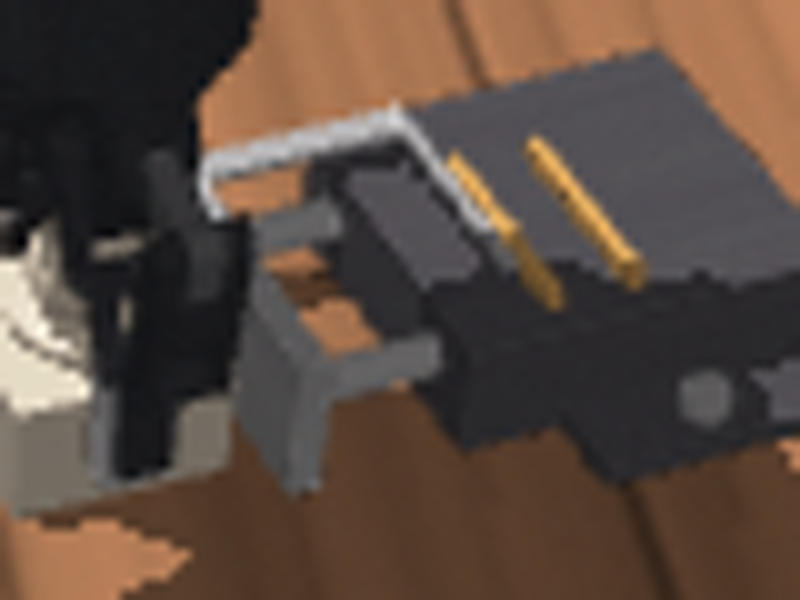

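apply_moves(targets=[[[-2,0,0],[0,0,0]],[[-2,0,0],[0,0,0]],[[-2,0,0],[0,0,0]],[[-2,0,0],[0,0,0]],[[-2,0,0],[0,0,0]],[[-2,0,0],[0,0,0]],[[0,0,0],[0,0,0]],[[0,0,0],[0,0,0]]])

```text
clock: 14.4
ee_pos: [0.6067, 0.1603, 0.004]
tcp_rot: [[-0.97, -0.242, -0.008], [-0.242, 0.97, -0.002], [0.008, 0.0, -1.0]]
wrist_force: [-11.2, -1.3, 11.4]
opening: 0.691
grasp_force: 67.4
```

```bash
cat > st.py <<'E'
from h import *
rel([.5742,.1523,.004],194)
u=np.radians(14);st=bot.read_state();p=st['ee_pos'];f=st['wrist_force'];print(p[:2]@[np.cos(u),np.sin(u)],p[:2]@[-np.sin(u),np.cos(u)],st['ft_torque'].round(2),'Flong',f[:2]@[np.cos(u),np.sin(u)],'Flat',f[:2]@[-np.sin(u),np.cos(u)])
E
python3 st.py
```

```text
t 14.4 pos [0.6067 0.1603 0.004 ] yaw -166.01 j [ 0.26  0.6  -0.21  0.76  0.    0.01] F [-11.2  -1.3  11.4] open 0.691 grip 67.40987777709961
shift [33.5  0.1  0.2] rv [ 0.    -0.008 -0.   ]
0.6274703094764416 0.00873727572811178 [-0.48  1.91 -0.04] Flong -11.21342683608833 Flat 1.444591383285106
```

Pushing tips the tool slightly and loads the bench. I'll counter-tilt and ease off before pressing further.

apply_moves(targets=[[[0,0,-0.3],[0,-0.003,0]],[[0,0,-0.2],[0,-0.003,0]],[[0,0,0],[0,-0.002,0]],[[-2,0,0],[0,0,0]],[[-1,0,0],[0,0,0]],[[0,0,0],[0,0,0]],[[0,0,0],[0,0,0]],[[0,0,0],[0,0,0]]])

```text
clock: 15.4
ee_pos: [0.6093, 0.161, 0.0039]
tcp_rot: [[-0.97, -0.242, -0.001], [-0.242, 0.97, 0.0], [0.001, 0.0, -1.0]]
wrist_force: [-10.2, -3.0, 7.5]
opening: 0.693
grasp_force: 67.1
```

```bash
python3 st.py
```

```text
t 15.4 pos [0.6093 0.161  0.0039] yaw -166.0 j [ 0.26  0.6  -0.21  0.75  0.    0.01] F [-10.2  -3.    7.5] open 0.693 grip 67.08331346511841
shift [36.1  0.1 -0.1] rv [ 0.    -0.001  0.   ]
0.6300956795767867 0.008788694255949761 [-0.36  1.97  0.07] Flong -10.636445945755858 Flat -0.4263579193651096
```

apply_moves(targets=[[[-2,0,-0.3],[0,-0.001,0]],[[-2,0,0],[0,-0.001,0]],[[-2,0,0],[0,-0.001,0]],[[-2,0,0],[0,-0.001,0]],[[-2,0,0],[0,0,0]],[[-1,0,0],[0,0,0]],[[0,0,0],[0,0,0]],[[0,0,0],[0,0,0]]])

```text
clock: 16.4
ee_pos: [0.6161, 0.1627, 0.0039]
tcp_rot: [[-0.97, -0.242, -0.004], [-0.242, 0.97, -0.001], [0.004, 0.0, -1.0]]
wrist_force: [-17.1, -3.7, 12.8]
opening: 0.692
grasp_force: 67.6
```

```bash
python3 st.py
```

```text
t 16.4 pos [0.6161 0.1627 0.0039] yaw -166.0 j [ 0.26  0.62 -0.19  0.77  0.    0.01] F [-17.1  -3.7  12.8] open 0.692 grip 67.62348532676697
shift [43.1  0.   0. ] rv [ 0.    -0.004  0.   ]
0.6371112873716506 0.008828273036850336 [-0.65  3.17  0.04] Flong -17.493538768748035 Flat 0.5683205558980287
```

apply_moves(targets=[[[0,0,-0.3],[0,-0.003,0]],[[0,0,-0.3],[0,-0.002,0]],[[-2,0,0],[0,-0.001,0]],[[-2,0,0],[0,-0.001,0]],[[-2,0,0],[0,0,0]],[[-1,0,0],[0,0,0]],[[0,0,0],[0,0,0]],[[0,0,0],[0,0,0]]])

```text
clock: 17.4
ee_pos: [0.621, 0.164, 0.0039]
tcp_rot: [[-0.97, -0.242, -0.0], [-0.242, 0.97, 0.0], [0.0, 0.0, -1.0]]
wrist_force: [-20.1, -4.6, 12.1]
opening: 0.691
grasp_force: 67.6
```

```bash
python3 st.py; python3 - <<'E'
from h import *
c=snap('side','side5')
cv2.imwrite('pics/c7.png',cv2.resize(c['img'][150:210,285:365],(800,600),interpolation=cv2.INTER_CUBIC)[:,:,::-1])
E
```

```text
t 17.4 pos [0.621  0.164  0.0039] yaw -165.99 j [ 0.26  0.62 -0.18  0.77  0.    0.01] F [-20.1  -4.6  12.1] open 0.691 grip 67.60834336280823
shift [48.2 -0.  -0.1] rv [ 0. -0.  0.]
0.6422035483597438 0.0088984048350818 [-0.77  3.7   0.02] Flong -20.61889369368667 Flat 0.45130760103141915
```

View pics/c7.png

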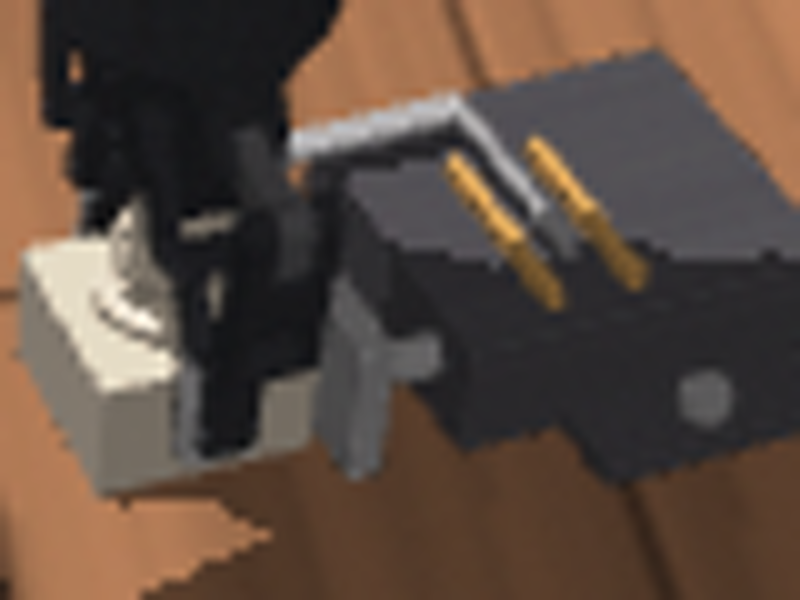

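```bash
python3 - <<'E'
from h import *
s=load('side5')
S=lambda x,y,z:px2w(s,285+x/10,150+y/10,z)[:2]
u=np.radians(14);ux=np.array([np.cos(u),np.sin(u)])
print('stop foot',(S(355,478,0)-S(298,493,0))@ux,'pointer corner',(S(458,98,.046)-S(398,108,.046))@ux)
a=load('side4')['img'][150:215,280:370].astype(float)
E
```

```text
stop foot 0.01642501161089187 pointer corner 0.0172707293057507
```

apply_moves(targets=[[[0,0,-0.2],[0,0,0]],[[-1,0,-0.1],[0,-0.001,0]],[[-1,0,0],[0,-0.001,0]],[[-1,0,0],[0,0,0]],[[0,0,0],[0,0,0]],[[0,0,0],[0,0,0]],[[0,0,0],[0,0,0]],[[0,0,0],[0,0,0]]])

```text
clock: 18.45
ee_pos: [0.6232, 0.1645, 0.0039]
tcp_rot: [[-0.97, -0.242, 0.0], [-0.242, 0.97, 0.0], [-0.0, 0.0, -1.0]]
wrist_force: [-20.3, -4.6, 10.9]
opening: 0.694
grasp_force: 67.5
```

```bash
python3 st.py; python3 - <<'E'
from h import *
c=snap('side','side6')
cv2.imwrite('pics/c8.png',cv2.resize(c['img'][150:210,285:365],(800,600),interpolation=cv2.INTER_CUBIC)[:,:,::-1])
E
```

```text
t 18.45 pos [0.6232 0.1645 0.0039] yaw -166.0 j [ 0.26  0.62 -0.17  0.77  0.    0.01] F [-20.3  -4.6  10.9] open 0.694 grip 67.48313426971436
shift [50.5 -0.  -0.2] rv [0. 0. 0.]
0.6445115794757397 0.008889721763977957 [-0.84  3.84  0.07] Flong -20.853568680084265 Flat 0.4780900027150327
```

View pics/c8.png

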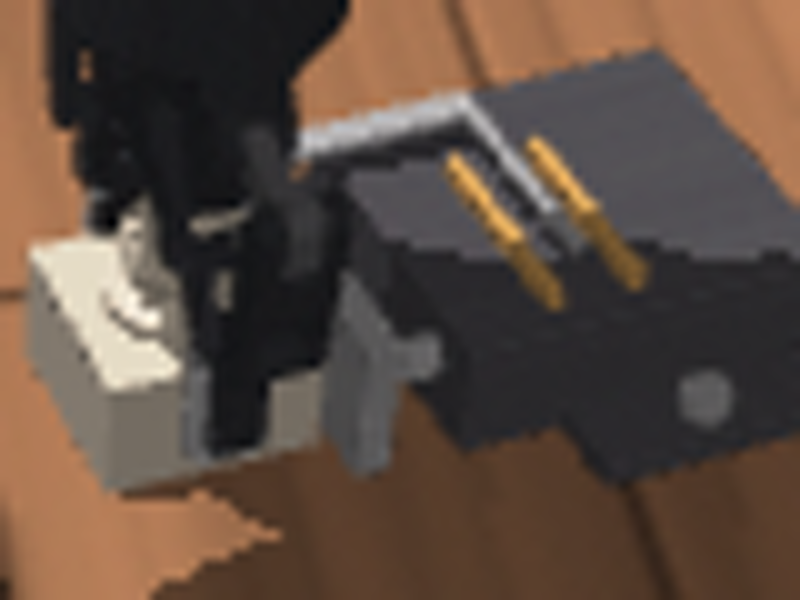

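The final crop shows the pointer between the two brass ribs (end at about (545,215), ribs at (450,155) to (555,300) and (535,145) to (640,280)). The finial face is flush on the plate at about (325,400). Stop travel is about 19 mm, and the tool is level with no lateral force, so I'm handing in.

```bash
python3 -c "
from bench import bot
print(bot.finish_job())"
```

```text
the job is handed in; nothing more can be done
None
```

I handed in the job with the ball-topped finial still gripped and pressed onto the stop, tongue in slot and base on the bench. By the side camera the stop is back about 19 mm (roughly 10 N), with its pointer between the ribs. The face looks flush on the plate, though the gripper hid part of it.

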